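Set the lamp level and switch on its push-and-turn master

ROBOT

A 6-joint arm with a two-finger parallel gripper is mounted at the origin on the work surface. World frame = base frame: x ahead of the robot, y to its left, z up, the work surface at z = 0. Lengths are in mm, angles in rad, forces in N, time in s.
With the tool pointing down it reaches from about 300 to 850 mm from the base axis. Payload 4.2 kg.
Tool frame: the origin (TCP) lies at the very end of the fingers, on their centre line; the grasp point (between the pads) lies grip_depth behind it (grip_depth is the distance from the TCP to the grasp point, in mm); z points along the fingers, x is the direction in which the jaws open and shut, and the axes are right-handed (so a half turn about z gives the same grasp; the last joint's range is limited). The gripper opens to 91 mm and grips with 3 to 60 N. Pads are 32 mm wide; open, the fingers measure 118 mm over their backs; the gripper's body (76 mm by 178 mm) begins 60 mm behind the grasp point.
Start: joints at [1.27, 0.32, 1.565, -0, 1.257, -0.02], TCP at [159.348, 552.496, 213.976] pointing down, gripper open.
Joint ranges: [-3.11, 3.11], [-0.84, 2.01], [0.21, 2.61], [-1.34, 4.49], [0.05, 2.63], [-2.56, 2.56]. Speed limits (rad/s): [2.57, 2.57, 3.14, 3.14, 3.14, 3.14].

INTERFACE

Orientations are given as [roll, pitch, yaw] about the fixed x, y, z axes, in that order (R = Rz(yaw) Ry(pitch) Rx(roll)).
In Python, from rig import * gives the robot as it stands. The module is installed in compiled form; this text tells all that it offers.
- The arm moves only by the shell command python3 -m handwheel 'ROWS' [FORCE]. ROWS is JSON, a list of rows, each an object with "hand": the finger opening in mm, from 0 to 91.2; "offset": the shift along the world's x, y, z in units of 25 mm (1.0 is 25 mm), a list of three; "twist": the turn, a rotation vector about the world's x, y, z in units of 8 degrees (1.0 is 8 degrees), a list of three. In form: [{"hand": hand, "offset": [x, y, z], "twist": [rx, ry, rz]}, ...]. A call has 1 to 12 rows; each row is the pose to reach, as a shift and turn from the pose commanded when the call began; what a row does not reach only later rows make up. A row lasts 1/8 s, in which the tool goes at most 62.5 mm and 10.7 degrees, less where a joint would pass 70% of its speed; a pose out of reach is approached as far as the arm can. A call with a gripper value outside its range is refused whole. The fingers move at their own pace and stop on an object; FORCE is the grip in N (left out, the last holds). Time passes only in rows, so rows that repeat a pose let the fingers close. It gives the time, the measured TCP pose, the force and the opening at its end, in the units of the state.
- get_obs(): the state, without advancing time (a new reading comes with each control period).
- read_camera(name): name is "side" or "top"; returns the picture (384x512x3 uint8, red, green, blue); there is no depth.
- calibration(name): a dict with "mtx" (3x3 intrinsics, pixels), "dist_coeffs" ([k1, k2, p1, p2, k3] as OpenCV has them; the pictures are not rectified), "world_to_cam" (4x4, takes a point from world to camera coordinates). Camera axes: x right, y down, z forward; pixel columns grow to the right and rows downward; lengths in mm; the calibration is good to about 2 mm. A picture is of the moment at which its call begins. calibration takes no time and is no camera call.
- job_done(): hands the job in, once; it reports no verdict.
The state is a dict: "time_s": time; "joints": joint angles; "qd": joint speeds; "joint_torque": joint torques, N m; "ee_pos": TCP position; "ee_rot": TCP orientation; "force": force on the tool from outside, world axes, zero at the start; "wrist_torque": the same for the moment, N m; "width": opening from 0.0 (shut) to 1.0 (fully open).
Only numpy, scipy, OpenCV 4.12 (cv2) and the standard library are available. Lean on these libraries where they do the work, as an engineer would, in place of code of your own. Each camera call takes 0.05 s, during which the arm holds its last target. There are 200 camera calls.

TASK

Get the exhibit lamp ready: first, with the power still off, turn the dial on the metal level box to its fourth click (the fifth of its seven tick marks, counting from the shortest, which is zero). Then push in the large spring knob on the wooden master box, turn it clockwise past its safety stop as far as it goes, and let it spring back out. Leave the dial at that click, and leave the loose things on the bench where they are.

Things in the scene. Friction and masses are not known exactly. Their poses are not given: they have to be found in the camera images.
- level_box: Level box: aluminium case on rubber feet, 140 (x) by 170 (y) by 75 mm high, fixed to the bench. Origin under its centre, z up; the dial's vertical axis passes through it. Seven black ticks on its top round the dial, 38 to 59 mm out and 30 degrees apart, run from -x (tick 0, the shortest) clockwise seen from above, through +y, to +x (tick 6, the longest).
- level_dial (a joint): Turn of the level dial, rad, growing clockwise seen from above. Clicks at 0, 0.524, 1.047, 1.571, 2.094 (the fourth), 2.618, 3.142 for ticks 0 to 6; end stops at 0 and 6. It starts among the first three positions. Let go, it snaps into the nearest click (about 0.1 N m to get over). At 0 its bar lies along the box's x axis, white-lined end to -x.
- level_dial_grip (a point): Point on the level dial's axis at a good height to grip its bar; it turns with the dial. The dial is black: a disc of 66 mm diameter with an upright bar across it, 62 mm long (this point's x), 16 mm thick (its y: pinch along it), 34 mm high. The point is 14 mm below the bar's top and 20 mm above the disc's top. A white line on the bar's top at its -x end is the pointer.
- master_box: Master box: wooden case with a plywood top, 158 by 158 by 60 mm high, fixed to the bench. Origin under its centre, z up; the knob's vertical axis passes through it. Two black marks on the top, off towards -x and on towards +y; a dark steel disc of 100 mm diameter lies under the knob.
- master_push (a joint): How far the master knob is pushed in (down), m: 0 when out, 0.010 at the bottom. A spring pushes it out: about 4 N when out, 11 N at the bottom.
- master_knob (a joint): Turn of the master knob, rad, clockwise seen from above: 0 to 1.45 (end stop, on). It starts off, between 0 and 0.25. A hidden stop blocks it at about 0.33 unless pushed in more than 6 mm (8 mm is safe) and holds it in from there to 0.97; beyond, it springs out when let go, stays there and cannot turn back. At 0 its bar lies along the box's x axis, white-lined end to -x.
- master_knob_grip (a point): Point on the master knob's axis at a good height to grip; turns and sinks with the knob. Black: a disc of 80 mm diameter (its top can be pressed with the fingertips), underside 17 mm above the box when out, with an upright bar across it, 76 mm long (this point's x), 22 mm thick (its y: pinch along it), 34 mm high. The point is 15 mm below the bar's top, 19 mm above the disc's top.
- tumbler: Bystander: loose glass tumbler, 72 mm diameter, 90 mm high, origin under its centre.
- lens: Bystander: loose black camera lens standing on end, 74 mm diameter, 78 mm high, origin under its centre, often between the two boxes.
- dish: Bystander: loose shallow glass dish, 94 mm diameter, 18 mm high, origin under its centre.
- driver: Bystander: loose screwdriver, 200 mm long, lying.
- jar: Bystander: loose amber glass jar, 66 mm diameter, 85 mm high, origin under its centre.
- headphones: Bystander: loose black headphones lying flat, about 190 by 240 mm, 32 mm high.
There are look-alikes about, which are no part of the job. What is shaped like the level_box but yellow is not meant.

How it is judged:
By the outcome, as a careful person would: the job done as asked, in the order asked, and still so for the second after the job is handed in, with the robot touching nothing.
It also fails if it takes over 72 s, if anything falls off the work surface, if the arm or the gripper's body presses on something with over 40 N, if the wrist force passes 120 N, or if a joint passes its speed limit or range.

## Working session

There is one attempt and no reset: what is moved stays moved. The work goes in short steps, Python scripts to look and compute and a shell command to move; the robot and the scene stay as the last step left them, time stands still between calls to the robot, and variables do not carry over. Pictures are saved under pics/ and viewed, about 8 in all and at most 12, crops included, and the job is handed in when it is done.

```bash
mkdir -p pics; cat > h.py <<'E'
from rig import *
import numpy as np, cv2
def cal(n):
    c=calibration(n); return np.array(c["mtx"],float),np.array(c["dist_coeffs"],float),np.array(c["world_to_cam"],float)
def ray(n,uv):
    K,d,T=cal(n); p=cv2.undistortPoints(np.array([[uv]],float),K,d)[0,0]
    R,t=T[:3,:3],T[:3,3]; return -R.T@t, R.T@np.array([p[0],p[1],1])
def plane(n,uv,z):
    o,v=ray(n,uv); return o+v*(z-o[2])/v[2]
def proj(n,X):
    K,d,T=cal(n); return cv2.projectPoints(np.array(X,float).reshape(-1,3),cv2.Rodrigues(T[:3,:3])[0],T[:3,3],K,d)[0][:,0]
def snap(n,f,crop=None,s=1):
    im=read_camera(n)[:,:,::-1].copy(); cv2.imwrite(f"pics/{f}_raw.png",im)
    if crop: x,y,w,h=crop; im=im[y:y+h,x:x+w]
    cv2.imwrite(f"pics/{f}.png",cv2.resize(im,None,fx=s,fy=s,interpolation=cv2.INTER_CUBIC))
E
python3 - <<'E'
from h import *
o=get_obs(); print({k:np.round(v,3) for k,v in o.items()})
for n in("top","side"):
    snap(n,n+"0"); print(n,np.round(ray(n,(256,192)),2), plane(n,(256,192),0).round())
a=cv2.imread("pics/top0.png");b=cv2.imread("pics/side0.png")
cv2.imwrite("pics/top0b.png",cv2.resize(a,(800,600),interpolation=cv2.INTER_CUBIC))
cv2.imwrite("pics/side0b.png",cv2.resize(b,(800,600),interpolation=cv2.INTER_CUBIC))
E
```

```text
{'time_s': np.float64(0.0), 'joints': array([ 1.27 ,  0.32 ,  1.566, -0.   ,  1.257, -0.02 ]), 'qd': array([0.   , 0.001, 0.002, 0.001, 0.002, 0.001]), 'joint_torque': array([ 1.0000e-03, -4.1248e+01, -2.3197e+01,  7.3000e-02,  4.6000e-02,
       -0.0000e+00]), 'ee_pos': array([159.193, 551.998, 213.125]), 'ee_rot': array([-3.142e+00,  2.000e-03,  1.290e+00]), 'force': array([ 0.459, -0.325,  0.753]), 'wrist_torque': array([-0.015, -0.014,  0.012]), 'width': np.float64(0.999)}
top [[ 3.91070e+02 -1.59800e+01  1.66858e+03]
 [ 7.00000e-02 -2.00000e-02 -1.00000e+00]] [505. -55.   0.]
side [[ 1.8247e+02 -6.6508e+02  9.6805e+02]
 [ 2.6000e-01  5.6000e-01 -7.9000e-01]] [504.  23.   0.]
```

View pics/top0b.png

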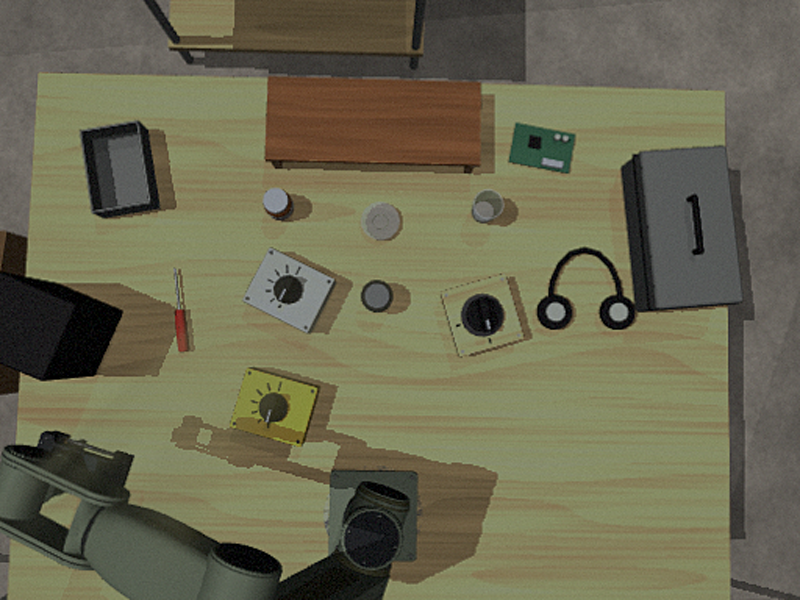

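View pics/side0b.png

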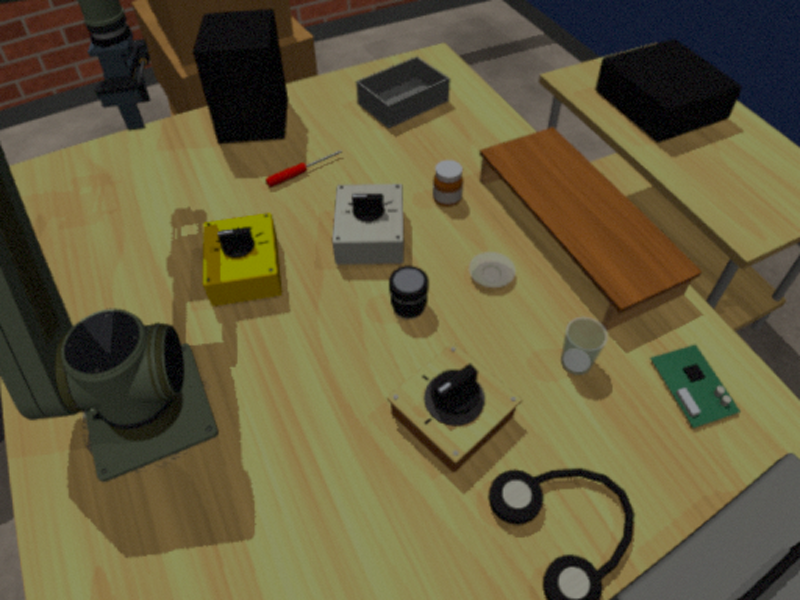

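In the 800×600 top view there are two dial boxes: the aluminium one at (288,290), and the yellow one at (272,407), which is the look-alike. The grey aluminium one matches the description. The master box is at (482,314), with the lens between them at (377,296). Next I'll check an enlarged crop and take measurements.

```bash
python3 - <<'E'
from h import *
a=cv2.imread("pics/top0_raw.png")
c1=cv2.resize(a[150:220,150:220],(400,400),interpolation=cv2.INTER_CUBIC)
c2=cv2.resize(a[167:237,273:343],(400,400),interpolation=cv2.INTER_CUBIC)
cv2.imwrite("pics/c.png",np.clip(np.hstack([c1,c2])*1.5,0,255).astype(np.uint8))
hsv=cv2.cvtColor(a,cv2.COLOR_BGR2HSV)
# grey top
m=((hsv[...,1]<40)&(hsv[...,2]>100)).astype(np.uint8); 
n,l,s,c=cv2.connectedComponentsWithStats(m); i=[i for i in range(1,n) if abs(c[i]-[186,185]).max()<15 and s[i,4]>300]
for k in i:
    cs=max(cv2.findContours((l==k).astype(np.uint8),0,2)[0],key=cv2.contourArea); r=cv2.minAreaRect(cs); b=cv2.boxPoints(r)
    print("box",r); P=np.array([plane("top",p,75) for p in b]); print(P.round(1),P.mean(0).round(1),np.linalg.norm(np.roll(P,-1,0)-P,axis=1).round(1))
m=(hsv[...,2]<70).astype(np.uint8)
n,l,s,c=cv2.connectedComponentsWithStats(m)
for k in range(1,n):
    if 150<s[k,4]<1200 and 150<c[k][0]<345 and 150<c[k][1]<280: print("dark",s[k],c[k].round(1),plane("top",c[k],80).round(1))
E
```

```text
box ((184.00001525878906, 185.00003051757812), (46.51021194458008, 38.460365295410156), 26.56505012512207)
[[492.4 309.9  75. ]
 [617.8 252.8  75. ]
 [546.1 101.1  75. ]
 [421.4 159.   75. ]] [519.4 205.7  75. ] [137.9 167.8 137.5 166.8]
dark [175 176  19  19 250] [184.3 184.8] [519.7 203.9  80. ]
dark [295 188  27  27 560] [308.2 201.2] [ 471.1 -240.2   80. ]
dark [166 252  18  22 259] [174.8 260.6] [250.5 228.8  80. ]
```

View pics/c.png

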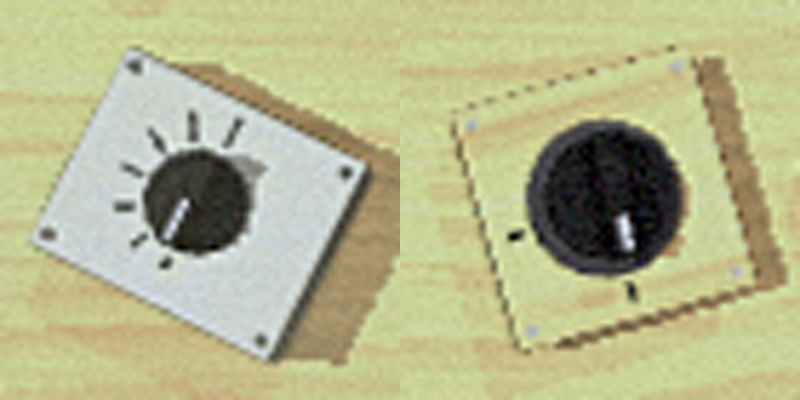

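The crop confirms it. The grey box has its shortest tick at lower left and the pointer on tick 0. The master box has its off mark at (632,292), its on mark at (515,236), and the pointer close to off. Now I'll measure heights and angles.

```bash
python3 - <<'E'
from h import *
import rig; print([k for k in dir(rig) if not k.startswith('__')], getattr(rig,'grip_depth',None))
def tri(u,v):
    (o1,d1),(o2,d2)=ray("top",u),ray("side",v); A=np.stack([d1,-d2],1); t=np.linalg.lstsq(A,o2-o1,rcond=None)[0]
    p,q=o1+t[0]*d1,o2+t[1]*d2; return ((p+q)/2).round(1),np.linalg.norm(p-q).round(1)
# white lines
def white(n,x,y,w,h):
    a=cv2.imread(f"pics/{n}0_raw.png").astype(int)[y:y+h,x:x+w].min(2); T=95
    ys,xs=np.nonzero(a>T); X=np.stack([xs+x,ys+y],1).astype(float); c=X.mean(0); d=np.linalg.svd(X-c)[2][0]; L=(X-c)@d
    print(n,len(X),c.round(2),d.round(2)); return c,c+d*L.min(),c+d*L.max()
lv=[white("top",178,184,6,9),white("side",227,123,10,6)]
mv=[white("top",306,203,8,9),white("side",279,243,12,10)]
for v in (lv,mv): print(tri(v[0][0],v[1][0]))
f=lambda x,y:(x/400*70,y/400*70)
cm=[np.array(f(x-400,y))+[273,167] for x,y in((455,112),(690,48),(765,283),(520,352))]
P=np.array([plane("top",p,60) for p in cm]); print(P.round(1),P.mean(0).round(1),np.linalg.norm(np.roll(P,-1,0)-P,axis=1).round(1))
e=np.roll(P,-1,0)-P; print(np.degrees(np.arctan2(e[:,1],e[:,0])).round(1))
for nm,v,z in(("level",lv,130),("master",mv,125)):
    a,b=[plane("top",p,z) for p in v[0][1:]]; print(nm,a.round(1),b.round(1),np.degrees(np.arctan2(*(b-a)[1::-1])).round(1))
for p in [(184.3,184.8)]: print([plane("top",p,z).round(1) for z in(85,110)])
print([plane("top",(308.2,201.2),z).round(1) for z in(85,110)])
E
```

```text
['MotionError', 'calibration', 'get_obs', 'grip_depth', 'job_done', 'read_camera'] 18.8
top 7 [180.29 188.  ] [-0.45  0.89]
side 18 [230.67 123.83] [ 0.99 -0.11]
top 7 [312. 207.] [0.23 0.97]
side 15 [284.27 247.13] [-0.83  0.56]
(array([506.7, 210.5, 125. ]), np.float64(4.8))
(array([ 449.1, -247.5,  125.1]), np.float64(0.8))
[[ 522.8 -149.4   60. ]
 [ 567.1 -298.6   60. ]
 [ 418.7 -347.8   60. ]
 [ 371.9 -193.    60. ]] [ 470.1 -247.2   60. ] [155.6 156.4 161.7 157.1]
[ -73.4 -161.7  106.8   16.1]
level [514.9 205.5 130. ] [493.9 215.3 130. ] 155.0
master [ 456.1 -245.5  125. ] [ 441.4 -249.2  125. ] -165.9
[array([519.1, 203.2,  85. ]), array([517.1, 199.8, 110. ])]
[array([ 470.6, -239.5,   85. ]), array([ 469.4, -236. ,  110. ])]
```

```bash
python3 - <<'E'
from h import *
def mark(n,x,y,w,h):
    g=255-cv2.cvtColor(cv2.imread(f"pics/{n}0_raw.png"),cv2.COLOR_BGR2GRAY).astype(float)[y:y+h,x:x+w]
    g=np.clip(g-np.median(g)-25,0,None); Y,X=np.mgrid[y:y+h,x:x+w]; return np.array([(g*X).sum(),(g*Y).sum()])/g.sum()
yaw=np.radians(15.5); ex=np.array([np.cos(yaw),np.sin(yaw)]); ey=np.array([-ex[1],ex[0]])
for n,a,b in(("top",(310,214,7,8),(290,205,7,6)),("side",(267,237,9,9),(269,262,9,10))):
    A,B=mark(n,*a),mark(n,*b); P,Q=plane(n,A,60)[:2],plane(n,B,60)[:2]
    if n=="side":  # decide which is off (closer to -x)
        print("side raw",A,B)
    off,on=(P,Q) if P[0]<Q[0] else (Q,P)
    c=ex*(on@ex)+ey*(off@ey); print(n,A.round(1),B.round(1),off.round(1),on.round(1),"centre",c.round(1),"r",np.linalg.norm(off-c).round(1),np.linalg.norm(on-c).round(1))
E
```

```text
top [312.2 215.7] [294.1 207. ] [ 419.7 -258.1] [ 449.9 -192.1] centre [ 464.7 -245.6] r 46.8 55.6
side raw [272.7560241  242.39457831] [275.18653422 265.17549669]
side [272.8 242.4] [275.2 265.2] [ 425.  -251.1] [ 450.  -189.5] centre [ 464.1 -240.3] r 40.6 52.7
```

```bash
python3 -m handwheel '[{"hand":60,"offset":[3,-2.9,0],"twist":[0,0,-0.3]},{"hand":60,"offset":[6,-5.8,0],"twist":[0,0,-0.6]},{"hand":60,"offset":[9,-8.7,0],"twist":[0,0,-1.09]},{"hand":60,"offset":[12,-11.6,0],"twist":[0,0,-1.09]},{"hand":60,"offset":[14.37,-13.93,0],"twist":[0,0,-1.09]},{"hand":60,"offset":[14.37,-13.93,0],"twist":[0,0,-1.09]},{"hand":60,"offset":[14.37,-13.93,0],"twist":[0,0,-1.09]},{"hand":60,"offset":[14.37,-13.93,0],"twist":[0,0,-1.09]},{"hand":60,"offset":[14.37,-13.93,-1.2],"twist":[0,0,-1.09]},{"hand":60,"offset":[14.37,-13.93,-2.4],"twist":[0,0,-1.09]},{"hand":60,"offset":[14.37,-13.93,-2.4],"twist":[0,0,-1.09]}]' 20
python3 - <<'E'
from h import *
o=get_obs(); print({k:np.round(o[k],3) for k in("time_s","ee_pos","ee_rot","force","joints","width")})
import os
for n in("top","side"): snap(n,n+"1")
a=cv2.imread("pics/top1_raw.png")[130:240,130:240]; s=cv2.imread("pics/side1_raw.png")[60:170,180:290]
cv2.imwrite("pics/v1.png",np.clip(1.4*np.hstack([cv2.resize(i,(400,400),interpolation=cv2.INTER_CUBIC) for i in(a,s)]),0,255).astype(np.uint8))
E
```

```text
time_s: 1.48
ee_pos: [516.9, 203.3, 151.5]
ee_rot: [-3.137, 0.004, 1.137]
force: [0.1, 0.6, -0.1]
width: 0.66
{'time_s': np.float64(1.475), 'ee_pos': array([516.873, 203.314, 151.53 ]), 'ee_rot': array([-3.137,  0.004,  1.137]), 'force': array([ 0.113,  0.616, -0.083]), 'joints': array([ 0.354,  0.339,  1.701,  0.   ,  1.107, -0.783]), 'width': np.float64(0.66)}
```

View pics/v1.png

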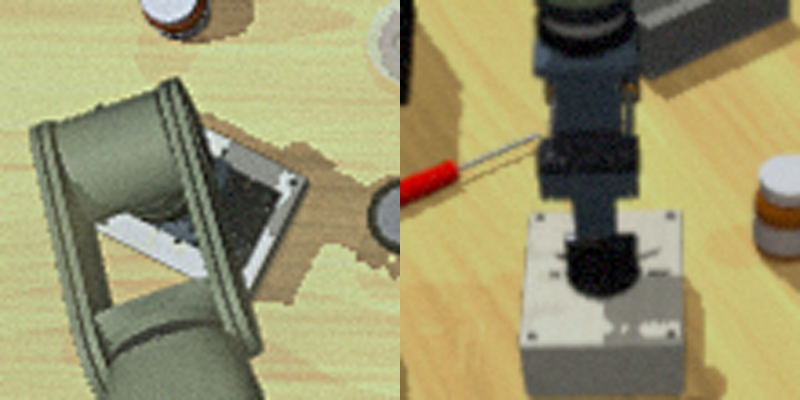

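The side view shows the finger at (595,215), lined up over the dial bar at (603,250). I'll descend and feel for the disc.

```bash
python3 -m handwheel '[{"hand":60,"offset":[0.05,0.03,-0.8],"twist":[0,0,0]},{"hand":60,"offset":[0.05,0.03,-1.6],"twist":[0,0,0]},{"hand":60,"offset":[0.05,0.03,-2.1],"twist":[0,0,0]},{"hand":60,"offset":[0.05,0.03,-2.2],"twist":[0,0,0]},{"hand":60,"offset":[0.05,0.03,-2.2],"twist":[0,0,0]},{"hand":60,"offset":[0.05,0.03,-2.2],"twist":[0,0,0]}]' 20
python3 -m handwheel '[{"hand":30,"offset":[0,0,0],"twist":[0,0,0]},{"hand":10,"offset":[0,0,0],"twist":[0,0,0]},{"hand":10,"offset":[0,0,0],"twist":[0,0,0]},{"hand":10,"offset":[0,0,0],"twist":[0,0,0]},{"hand":10,"offset":[0,0,0],"twist":[0,0,0]},{"hand":10,"offset":[0,0,0],"twist":[0,0,0]}]' 15
python3 -c "
from h import *
o=get_obs();print(o['wrist_torque'],o['force'],o['width']*91.2,o['ee_rot'])"
```

```text
time_s: 2.33
ee_pos: [520.4, 205.2, 99.8]
ee_rot: [3.14, -0.001, 1.138]
force: [0.1, -0.2, 0.0]
width: 0.656
time_s: 3.08
ee_pos: [520.4, 206.0, 99.1]
ee_rot: [3.141, -0.003, 1.137]
force: [1.0, 5.3, -2.8]
width: 0.177
[ 0.7204186  -0.29220623 -0.30012754] [ 0.95637676  5.32208981 -2.76916886] 16.18634607560597 [ 3.14131052e+00 -2.58114780e-03  1.13665527e+00]
```

```bash
python3 -m handwheel '[{"hand":10,"offset":[0,0.03,0],"twist":[0,0,-1.25]},{"hand":10,"offset":[0,0.03,0],"twist":[0,0,-2.5]},{"hand":10,"offset":[0,0.03,0],"twist":[0,0,-3.75]},{"hand":10,"offset":[0,0.03,0],"twist":[0,0,-5]},{"hand":10,"offset":[0,0.03,0],"twist":[0,0,-6.25]},{"hand":10,"offset":[0,0.03,0],"twist":[0,0,-7.5]},{"hand":10,"offset":[0,0.03,0],"twist":[0,0,-7.5]}]' 25
python3 -c "
from h import *
o=get_obs();print(o['wrist_torque'],o['force'],o['width']*91.2,o['ee_rot'])"
python3 -m handwheel '[{"hand":10,"offset":[0,0,0],"twist":[0,0,-1.25]},{"hand":10,"offset":[0,0,0],"twist":[0,0,-2.5]},{"hand":10,"offset":[0,0,0],"twist":[0,0,-3.75]},{"hand":10,"offset":[0,0,0],"twist":[0,0,-5]},{"hand":10,"offset":[0,0,0],"twist":[0,0,-6.25]},{"hand":10,"offset":[0,0,0],"twist":[0,0,-7.5]},{"hand":10,"offset":[0,0,0],"twist":[0,0,-7.5]},{"hand":10,"offset":[0,0,0],"twist":[0,0,-7.5]}]' 25
python3 -c "
from h import *
o=get_obs();print(o['wrist_torque'],o['force'],o['width']*91.2,o['ee_rot'])"
```

```text
time_s: 3.95
ee_pos: [520.1, 205.9, 99.0]
ee_rot: [-3.141, -0.001, 0.093]
force: [0.2, 3.2, -1.6]
width: 0.174
[ 0.3264505  -0.09339144 -0.17494737] [ 0.21121721  3.19861506 -1.59218825] 15.859609520932521 [-3.14136504e+00 -5.69603061e-04  9.26123532e-02]
time_s: 4.95
ee_pos: [519.8, 206.1, 99.0]
ee_rot: [-3.141, 0.0, -0.953]
force: [-0.3, 3.7, -0.6]
width: 0.174
[ 0.6975622   0.18505862 -0.11745653] [-0.33490176  3.72117801 -0.57244035] 15.882590590792521 [-3.14117741e+00  4.44391095e-04 -9.53220760e-01]
```

```bash
python3 -m handwheel '[{"hand":60,"offset":[0,0,0],"twist":[0,0,0]},{"hand":60,"offset":[0,0,0],"twist":[0,0,0]},{"hand":60,"offset":[0,0,0],"twist":[0,0,0]},{"hand":60,"offset":[0,0,1.5],"twist":[0,0,0]},{"hand":60,"offset":[0,0,3.5],"twist":[0,0,0]},{"hand":60,"offset":[0,0,4.5],"twist":[0,0,0]},{"hand":60,"offset":[0,0,4.5],"twist":[0,0,0]}]' 20
python3 -m handwheel '[{"hand":70,"offset":[-0.25,-2.25,0],"twist":[0,0,-0.3]},{"hand":70,"offset":[-0.5,-4.5,0],"twist":[0,0,-0.6]},{"hand":70,"offset":[-0.75,-6.75,0],"twist":[0,0,-0.9]},{"hand":70,"offset":[-1,-9,0],"twist":[0,0,-1.2]},{"hand":70,"offset":[-1.25,-11.25,0],"twist":[0,0,-1.5]},{"hand":70,"offset":[-1.5,-13.5,0],"twist":[0,0,-1.9]},{"hand":70,"offset":[-1.75,-15.75,0],"twist":[0,0,-2.3]},{"hand":70,"offset":[-1.97,-18,0],"twist":[0,0,-2.66]},{"hand":70,"offset":[-1.97,-18,0],"twist":[0,0,-2.66]},{"hand":70,"offset":[-1.97,-18,-1],"twist":[0,0,-2.66]},{"hand":70,"offset":[-1.97,-18,-2],"twist":[0,0,-2.66]},{"hand":70,"offset":[-1.97,-18,-2],"twist":[0,0,-2.66]}]' 20
python3 - <<'E'
from h import *
o=get_obs(); print({k:np.round(o[k],3) for k in("time_s","ee_pos","ee_rot","force","joints","width")})
for n in("top","side"): snap(n,n+"2")
a=cv2.imread("pics/top2_raw.png")[150:220,150:220]; s=cv2.imread("pics/side2_raw.png")[190:300,230:340]
cv2.imwrite("pics/v2.png",np.clip(1.4*np.hstack([cv2.resize(i,(400,400),interpolation=cv2.INTER_CUBIC) for i in(a,s)]),0,255).astype(np.uint8))
E
```

```text
time_s: 5.82
ee_pos: [520.9, 205.9, 213.5]
ee_rot: [-3.137, -0.002, -0.956]
force: [0.1, -0.8, -0.0]
width: 0.659
time_s: 7.32
ee_pos: [468.7, -242.3, 158.7]
ee_rot: [3.137, 0.005, -1.327]
force: [-0.7, -0.5, -0.0]
width: 0.768
{'time_s': np.float64(7.325), 'ee_pos': array([ 468.733, -242.328,  158.739]), 'ee_rot': array([ 3.137,  0.005, -1.327]), 'force': array([-0.734, -0.538, -0.02 ]), 'joints': array([-0.499,  0.292,  1.753,  0.   ,  1.104,  0.828]), 'width': np.float64(0.768)}
```

View pics/v2.png

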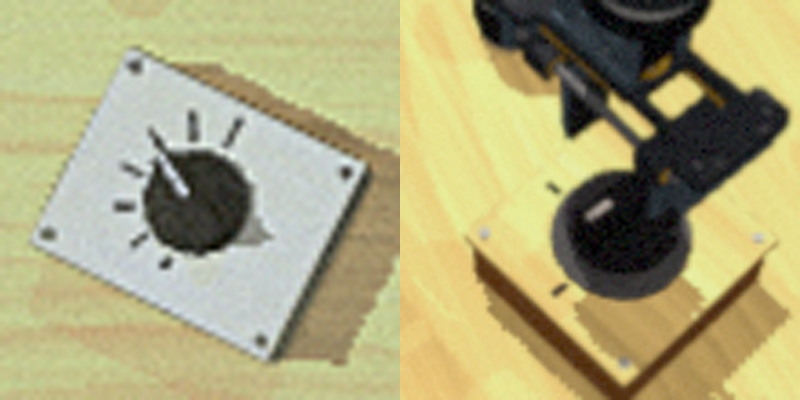

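The dial pointer sits on the fifth tick, at (155,138) in the crop. The fingers straddle the master knob's bar. I'll descend and grip.

```bash
python3 -m handwheel '[{"hand":70,"offset":[0,0,-0.8],"twist":[0,0,0]},{"hand":70,"offset":[0,0,-1.6],"twist":[0,0,0]},{"hand":70,"offset":[0,0,-2.3],"twist":[0,0,0]},{"hand":70,"offset":[0,0,-2.5],"twist":[0,0,0]},{"hand":70,"offset":[0,0,-2.5],"twist":[0,0,0]},{"hand":70,"offset":[0,0,-2.5],"twist":[0,0,0]}]' 20
python3 -m handwheel '[{"hand":40,"offset":[0,0,0],"twist":[0,0,0]},{"hand":16,"offset":[0,0,0],"twist":[0,0,0]},{"hand":16,"offset":[0,0,0],"twist":[0,0,0]},{"hand":16,"offset":[0,0,0],"twist":[0,0,0]},{"hand":16,"offset":[0,0,0],"twist":[0,0,0]},{"hand":16,"offset":[0,0,0],"twist":[0,0,0]}]' 20
python3 -c "
from h import *
o=get_obs();print(o['wrist_torque'],o['force'],o['width']*91.2,o['ee_rot'])"
```

```text
time_s: 8.18
ee_pos: [471.3, -244.5, 100.0]
ee_rot: [-3.14, -0.001, -1.328]
force: [0.2, -0.1, 0.3]
width: 0.767
time_s: 8.93
ee_pos: [469.9, -243.3, 98.9]
ee_rot: [3.141, 0.002, -1.328]
force: [-1.8, 3.8, 1.7]
width: 0.24
[ 0.59520245  0.43809759 -0.05614762] [-1.76611513  3.78499793  1.72863914] 21.843594825491902 [ 3.14063622e+00  2.13378844e-03 -1.32842542e+00]
```

```bash
python3 -m handwheel '[{"hand":16,"offset":[0,0.04,0],"twist":[0,0,0]},{"hand":16,"offset":[0,0.04,-0.15],"twist":[0,0,0]},{"hand":16,"offset":[0,0.04,-0.3],"twist":[0,0,0]},{"hand":16,"offset":[0,0.04,-0.42],"twist":[0,0,0]},{"hand":16,"offset":[0,0.04,-0.42],"twist":[0,0,0]},{"hand":16,"offset":[0,0.04,-0.42],"twist":[0,0,0]}]' 35
python3 -c "
from h import *
o=get_obs();print(o['wrist_torque'],o['force'],o['width']*91.2,o['ee_rot'])"
```

```text
time_s: 9.68
ee_pos: [470.0, -243.2, 89.1]
ee_rot: [3.141, 0.0, -1.328]
force: [-5.1, 1.9, 10.0]
width: 0.238
[ 0.3598859   1.16516784 -0.00539237] [-5.09307216  1.92117599  9.97068801] 21.72797876879125 [ 3.14067812e+00  1.00426493e-04 -1.32778541e+00]
```

```bash
python3 -m handwheel '[{"hand":16,"offset":[-0.04,0,-0.04],"twist":[0,0,-1.2]},{"hand":16,"offset":[-0.04,0,-0.04],"twist":[0,0,-2.4]},{"hand":16,"offset":[-0.04,0,-0.04],"twist":[0,0,-3.6]},{"hand":16,"offset":[-0.04,0,-0.04],"twist":[0,0,-3.6]}]' 35
python3 -c "
from h import *
o=get_obs();print(o['wrist_torque'],o['force'],o['width']*91.2,o['ee_rot'])"
```

```text
time_s: 10.18
ee_pos: [469.9, -241.8, 88.8]
ee_rot: [-3.141, 0.003, -1.833]
force: [-2.8, 7.3, 14.0]
width: 0.241
[1.40828669 0.90561854 0.05160992] [-2.76526608  7.34002626 13.97289076] 21.97665890999578 [-3.14118747e+00  2.56629342e-03 -1.83253607e+00]
```

```bash
python3 -m handwheel '[{"hand":16,"offset":[0,0.06,0],"twist":[0,0,-1.2]},{"hand":16,"offset":[0,0.06,0],"twist":[0,0,-2.4]},{"hand":16,"offset":[0,0.06,0],"twist":[0,0,-3.6]},{"hand":16,"offset":[0,0.06,0],"twist":[0,0,-4.8]},{"hand":16,"offset":[0,0.06,0],"twist":[0,0,-5.7]},{"hand":16,"offset":[0,0.06,0],"twist":[0,0,-5.7]}]' 35
python3 -c "
from h import *
o=get_obs();print(o['wrist_torque'],o['force'],o['width']*91.2,o['ee_rot'])"
python3 -m handwheel '[{"hand":16,"offset":[0,0,0],"twist":[0,0,-0.3]},{"hand":16,"offset":[0,0,0],"twist":[0,0,-0.6]},{"hand":16,"offset":[0,0,0],"twist":[0,0,-0.9]},{"hand":16,"offset":[0,0,0],"twist":[0,0,-0.9]}]' 35
python3 -c "
from h import *
o=get_obs();print(o['wrist_torque'],o['force'],o['width']*91.2,o['ee_rot'])"
```

```text
time_s: 10.92
ee_pos: [471.2, -239.9, 88.9]
ee_rot: [3.141, 0.005, -2.629]
force: [-0.2, 8.8, 11.7]
width: 0.24
[1.84959208 0.21046759 0.00861929] [-0.22801215  8.77189754 11.6956848 ] 21.87186685288691 [ 3.14079525  0.00474832 -2.62896185]
time_s: 11.42
ee_pos: [471.5, -239.8, 88.9]
ee_rot: [3.141, 0.005, -2.751]
force: [0.2, 10.1, 11.3]
width: 0.238
[2.06995962 0.05483904 0.75834112] [ 0.18841527 10.05409735 11.25428847] 21.69128136692721 [ 3.14064033  0.00473327 -2.75128091]
```

```bash
python3 -m handwheel '[{"hand":16,"offset":[0,0.08,0.2],"twist":[0,0,-0.9]},{"hand":16,"offset":[0,0.08,0.42],"twist":[0,0,-0.9]},{"hand":16,"offset":[0,0.08,0.42],"twist":[0,0,-0.9]},{"hand":60,"offset":[0,0.08,0.42],"twist":[0,0,-0.9]},{"hand":60,"offset":[0,0.08,0.42],"twist":[0,0,-0.9]},{"hand":60,"offset":[0,0.08,0.42],"twist":[0,0,-0.9]},{"hand":60,"offset":[0,0.08,2],"twist":[0,0,-0.9]},{"hand":60,"offset":[0,0.08,4],"twist":[0,0,-0.9]},{"hand":60,"offset":[0,0.08,6],"twist":[0,0,-0.9]},{"hand":60,"offset":[0,0.08,6],"twist":[0,0,-0.9]}]' 20
python3 -m handwheel '[{"hand":60,"offset":[-1,2,0],"twist":[0,0,1]},{"hand":60,"offset":[-2,4,0],"twist":[0,0,2]},{"hand":60,"offset":[-3,6,0],"twist":[0,0,3]},{"hand":60,"offset":[-4,8,0],"twist":[0,0,4]},{"hand":60,"offset":[-4,8,0],"twist":[0,0,4]},{"hand":60,"offset":[-4,8,0],"twist":[0,0,4]}]'
python3 - <<'E'
from h import *
for n in("top","side"): snap(n,n+"3")
a=cv2.imread("pics/top3_raw.png")[167:237,273:343]; s=cv2.imread("pics/side3_raw.png")[210:300,240:330]
cv2.imwrite("pics/v3.png",np.clip(1.4*np.hstack([cv2.resize(i,(400,400),interpolation=cv2.INTER_CUBIC) for i in(a,s)]),0,255).astype(np.uint8))
cv2.imwrite("pics/top3b.png",cv2.resize(cv2.imread("pics/top3_raw.png"),(800,600),interpolation=cv2.INTER_CUBIC))
E
```

```text
time_s: 12.68
ee_pos: [471.6, -241.2, 241.6]
ee_rot: [-3.135, 0.007, -2.878]
force: [0.4, 0.7, 0.4]
width: 0.657
time_s: 13.42
ee_pos: [369.7, -40.1, 237.0]
ee_rot: [-3.141, -0.001, -2.32]
force: [1.3, -0.3, 0.3]
width: 0.66
```

View pics/v3.png

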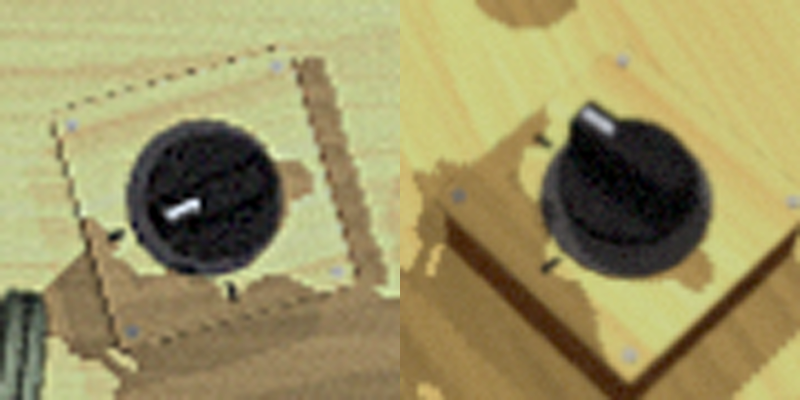

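View pics/top3b.png

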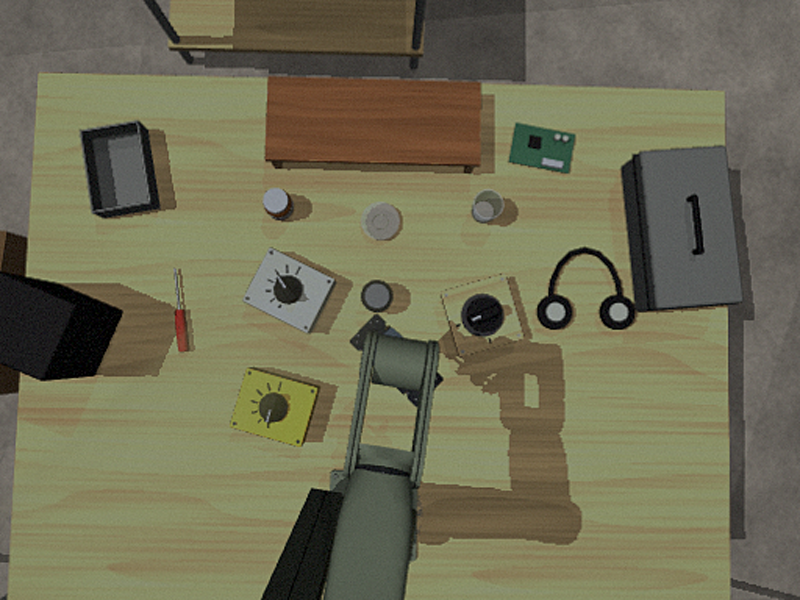

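The knob points at the on mark, the dial is still on its tick, and nothing else has moved. I'll check that the knob sprang back out by measuring its height, then hand in.

```bash
python3 - <<'E'
from h import *
def w(n,x,y,ww,h):
    a=cv2.imread(f"pics/{n}3_raw.png").astype(int)[y:y+h,x:x+ww].min(2); ys,xs=np.nonzero(a>95); print(len(xs)); return xs.mean()+x,ys.mean()+y
u,v=w("top",300,201,9,5),w("side",279,233,11,7)
(o1,d1),(o2,d2)=ray("top",u),ray("side",v); t=np.linalg.lstsq(np.stack([d1,-d2],1),o2-o1,rcond=None)[0]
print(u,v,o1+t[0]*d1,o2+t[1]*d2)
a,b=[cv2.imread(f"pics/top{i}_raw.png").astype(int) for i in(0,3)]
d=(abs(a-b).max(2)>60)
for n,(x,y) in dict(jar=(177,131),dish=(244,142),tumbler=(311,133),lens=(241,189),driver=(115,200)).items(): print(n,d[y-14:y+15,x-14:x+15].sum())
E
```

```text
10
15
(np.float64(304.8), np.float64(202.9)) (np.float64(284.26666666666665), np.float64(236.86666666666667)) [ 462.43691563 -222.08602994  125.2479981 ] [ 463.13663978 -222.39061602  125.32103246]
jar 0
dish 0
tumbler 0
lens 12
driver 0
```

```bash
python3 -c "
from rig import *
print(job_done())"
```

```text
the job is handed in; nothing more can be done
None
```

The job is done and handed in, at about 13.5 s of the 72 s allowed; no verdict was reported.

- **Level dial:** with the power still off, I gripped the dial on the aluminium box and turned it 2.09 rad clockwise from tick 0. After release, an enlarged view showed the pointer on the fifth tick (fourth click). It still read that way in the final picture.
- **Master knob:** I pushed it in about 10 mm and turned it clockwise about 1.42 rad. The wrist torque rose to about 0.76 N m there, so I took that as the end stop. I then eased it up and released it. The pointer faces the on mark. The top of its bar measures 125.3 mm against 125.1 mm before, so it has sprung back out.
- **Loose things:** the jar, dish, tumbler and screwdriver show no change between the first and last pictures. The headphones look the same by eye. Twelve pixels changed near the lens, which I put down to the gripper and its shadow beside it; the lens itself sits at the same pixel position.
- **Disagreement:** my estimates of the master knob's axis differed by up to about 9 mm. The side force of about 10 N during the turn showed the axis was a few mm further towards +y than I had set. I corrected for this as I went, and forces stayed well under the limits.

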